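Refit the drive-train gear of a kitchen machine

ROBOT

A 6-joint arm with a two-finger parallel gripper is mounted at the origin on the work surface. World frame = base frame: x ahead of the robot, y to its left, z up, the work surface at z = 0. Lengths are in m, angles in rad, forces in N, time in s.
With the tool pointing down it reaches from about 0.35 to 0.775 m from the base axis. Payload 5.5 kg.
Tool frame: the origin (TCP) lies between the finger pads; the fingertips stand 19 mm ahead of it and the grasp point (between the pads) is the TCP; z points along the fingers, x is the direction in which the jaws open and shut, and the axes are right-handed (so a half turn about z gives the same grasp; the last joint's range is limited). The gripper opens to 85 mm and grips with 20 to 120 N. Pads are 22 mm wide; open, the fingers measure 114 mm over their backs; the gripper's body (76 mm by 85 mm) begins 54 mm behind the grasp point. The pads swing forward as they close: fully open they stand 13 mm farther back than shut.
Start: joints at [1.009, 0.313, 0.046, 1.304, 0, 1.431], TCP at [0.235, 0.525, 0.25] pointing down, gripper open.
Joint ranges: [-2.76, 2.76], [-0.86, 1.69], [-1.03, 1.26], [-2.2, 2.34], [-1.47, 1.5], [-3.14, 3.14]. Speed limits (rad/s): [2.57, 2.57, 3.14, 3.14, 3.14, 3.14].

INTERFACE

Orientations are given as a unit quaternion [w, x, y, z].
In Python, from workcell import env gives the robot as it stands. The module is installed in compiled form; this text tells all that it offers.
- The arm moves only by the tool carry_out, never from a script. Its argument "steps" is a list of rows, each a list of 7 numbers: the gripper command: -1 is shut, 1 is fully open, values between are in proportion, then the shift along the tool's x, y, z in m, then the turn, a rotation vector about the tool's x, y, z in rad. A call has 1 to 20 rows; each row shifts and turns the commanded pose from where the row before left it, along the tool's axes as they then stand; what a row does not reach is not made up. A row lasts 1/8 s, in which the tool goes at most 62.5 mm and 10.7 degrees, less where a joint would pass 70% of its speed; a pose out of reach is approached as far as the arm can. A call with a gripper value outside its range is refused whole. The fingers move at their own pace and stop on an object; "grip_force" is the grip in N (left out, the last holds). Time passes only in rows, so rows that do not move let the fingers close. It gives the time, the measured TCP pose, the force and the opening at its end, in the units of the state.
- env.get_state(): the state, without advancing time (a new reading comes with each control period).
- env.read_camera(name): name is "scene" or "side" or "wrist"; returns a dict with "color" (420x560x3 uint8, red, green, blue), "K" (3x3 intrinsics, pixels), "dist" ([k1, k2, p1, p2, k3] as OpenCV has them; the pictures are not rectified), "R" (3x3) and "t" (3): a world point X has camera coordinates R X + t. Camera axes: x right, y down, z forward; pixel columns grow to the right and rows downward; lengths in m; the calibration is good to about 2 mm. A picture is of the moment at which its call begins. There is no depth.
- env.hand_in(): hands the job in, once; it reports no verdict.
The state is a dict: "clock": time; "joint_pos": joint angles; "qvel": joint speeds; "tau": joint torques, N m; "tcp_pos": TCP position; "orientation": TCP orientation; "wrist_force": force on the tool from outside, world axes, zero at the start; "ft_torque": the same for the moment, N m; "finger_gap": finger opening in m.
Only numpy, scipy, OpenCV 4.12 (cv2) and the standard library are available. Lean on these libraries where they do the work, as an engineer would, in place of code of your own. Each camera call takes 0.05 s, during which the arm holds its last target. There are 200 camera calls.

TASK

On the repair bench, the kitchen machine stands upside down with its cover off and one gear missing. Pick up the white gear with the coarse teeth, the one that matches the steel drive gear, and lower it gently over the machine's bare steel axle, hub up, rocking it about the axle as needed until its teeth drop in between those of the drive gear and it sits fully home; then let go. Leave the fine-toothed gear where it lies.

Things in the scene. Friction and masses are not known exactly. Their poses are not given: they have to be found in the camera images.
- gear: Loose white nylon gear, flat on the bench, hub up: 8 coarse teeth (9.5 mm wide at the root, 6.5 at the tip), 70 mm over the tips, 46 at the roots, 14 mm thick, about 80 g. Round hub 28 mm in diameter up to 56 mm above the underside: grip it there, any yaw. 16 mm bore right through. Origin: centre of the underside; z up; one tooth centred on the x axis, the rest every 45 degrees.
- gearbox: Fixed upside-down machine: round housing 212 mm across, black deck 70 mm above the bench. Origin: at bench level right under the bare axle; z up, y points to the drive gear; housing centre at y = 31 mm. Axle: upright steel pin 13 mm in diameter, tapered tip 108 mm above the origin. Round its foot a flat 24 mm shoulder, 74 mm above the origin: the gear's underside finally rests on it.
- drive_gear: Fixed steel gear on the deck, 62 mm from the axle; does not turn. 8 teeth like the white gear's, 70 mm over the tips, 14 mm thick, top 88 mm above the bench. Origin: centre of its underside; one tooth centred on x, the rest every 45 degrees. In mesh, a tooth of the white gear (near the line of centres) points into the middle of a gap here, with about 8 degrees of play either way.
- fine_gear: Another loose white nylon gear, hub up, of nearly the same size and with the same hub (69 mm across, 14 mm thick, 56 mm high) but with 24 fine teeth: the wrong one. Origin: centre of the underside; z up.
Mind the look-alikes: they are no part of the job. Leave any black, pink or purple look-alike of the gear alone.

How it is judged:
At the end, for the whole second after the job is handed in: The coarse gear sits on the axle with its underside within 5 mm of the seat, its centre within 6 mm of the axle's, upright within 7 degrees, released and at rest (which it can only do with its teeth in mesh); the fine-toothed gear lies within 30 mm of where it was (horizontal distance between gear and gearbox below 0.006 m and z of gear in the frame of gearbox between 0.069 and 0.079 m and angle between gear's own z axis and vertical below 0.12 rad and linear speed of gear below 0.03 m/s and distance of fine_gear from where it was at the start of the episode below 0.03 m); the robot touches nothing.
It fails at once if the fine-toothed gear is moved by more than 30 mm (distance of fine_gear from where it was at the start of the episode above 0.03 m).
It fails at once if the gear is dropped or slammed onto the axle (faster than 0.5 m/s close above its seat) (horizontal distance between gear and gearbox below 0.02 m and z of gear in the frame of gearbox below 0.115 m and linear speed of gear above 0.5 m/s).
It also fails if it takes over 45 s, if anything falls off the work surface, if the arm or the gripper's body presses on something with over 40 N, if the wrist force passes 120 N, or if a joint passes its speed limit or range.

## Working session

There is one attempt and no reset: what is moved stays moved. The work goes in short steps, Python scripts to look and compute and a tool call to move; the robot and the scene stay as the last step left them, time stands still between calls to the robot, and variables do not carry over. Pictures are saved under pics/ and viewed, about 8 in all and at most 12, crops included, and the job is handed in when it is done.

Besides the shell and the picture viewer there is one more tool, called after "Call:" by a JSON object that holds its "name" and its "arguments", one argument or row to a line. carry_out: Moves the arm, as the interface text tells. Its arguments: {"type":"object","properties":{"steps":{"type":"array","items":{"type":"array","items":{"type":"number"}}},"grip_force":{"type":"number"}},"required":["steps"]}

```bash
mkdir -p pics
cat > h.py <<'E'
import numpy as np, cv2
from workcell import env
def shot(n,f=None):
    c=env.read_camera(n)
    for k in("K","dist","R","t"): c[k]=np.array(c[k],float)
    if f: cv2.imwrite(f,cv2.cvtColor(c["color"],cv2.COLOR_RGB2BGR))
    return c
def ray(c,u,v,z):
    p=cv2.undistortPoints(np.array([[[u,v]]],float),c["K"],c["dist"])[0,0]
    d=c["R"].T@np.array([p[0],p[1],1]); o=-c["R"].T@c["t"].ravel()
    return o+d*(z-o[2])/d[2]
def proj(c,X):
    return cv2.projectPoints(np.array(X,float).reshape(-1,1,3),cv2.Rodrigues(c["R"])[0],c["t"],c["K"],c["dist"])[0][:,0]
E
python3 - <<'E'
from h import *
a=shot("scene");b=shot("side")
cv2.imwrite("pics/a.png",cv2.cvtColor(a["color"],cv2.COLOR_RGB2BGR));cv2.imwrite("pics/b.png",cv2.cvtColor(b["color"],cv2.COLOR_RGB2BGR))
for c in(a,b): print(-c["R"].T@c["t"].ravel(),c["R"][2])
print(env.get_state())
E
```

```text
[0.82678176 0.30327989 0.85006016] [-0.44328332 -0.31569318 -0.83895036]
[ 0.12419341 -0.67121643  0.85625469] [ 0.30183972  0.64288315 -0.70398441]
{'clock': 0.1, 'joint_pos': array([1.00937139e+00, 3.13978178e-01, 4.50897847e-02, 1.30363197e+00,
       1.03230347e-05, 1.43117024e+00]), 'qvel': array([-0.00104738, -0.00273886,  0.00331858,  0.00019492, -0.00105875,
       -0.00053912]), 'tau': array([ 2.74660189e-03, -4.81724346e+01,  2.99245155e+01,  1.27028799e-02,
       -6.74884404e-05, -1.62009098e-05]), 'tcp_pos': array([0.23519082, 0.52422051, 0.24946681]), 'orientation': array([ 3.58483206e-04,  8.39464491e-01,  5.43413861e-01, -7.83960182e-04]), 'wrist_force': array([-0.72030175, -0.09411543, -0.22939448]), 'ft_torque': array([-0.06991588,  0.0156572 , -0.02215877]), 'finger_gap': 0.08583290052594968}
```

View pics/a.png

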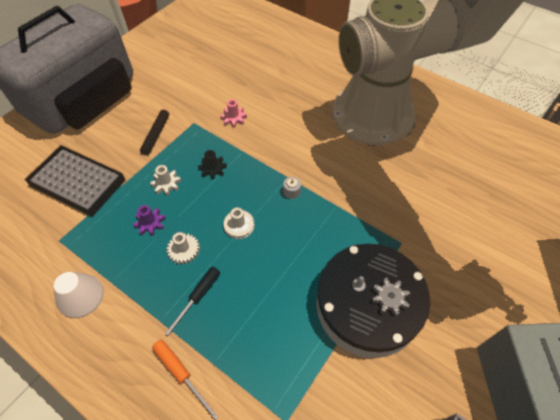

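View pics/b.png

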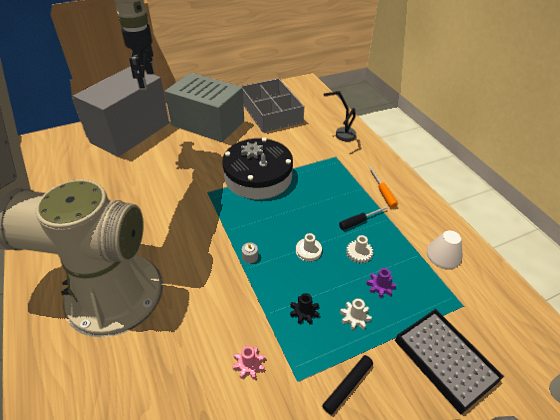

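The white coarse gear is at about (165,180) in scene and (356,314) in side. The fine gear is at (183,247) in scene and (360,248) in side. The axle tip is at about (360,279) in scene, with the drive gear at (391,296).

Run:
```python
from h import *
a=shot("scene");b=shot("side")
A=cv2.cvtColor(a["color"],cv2.COLOR_RGB2BGR);B=cv2.cvtColor(b["color"],cv2.COLOR_RGB2BGR)
def crop(I,x,y): return cv2.resize(I[y:y+80,x:x+100],None,fx=4,fy=3.75*4/3.75*1.0,interpolation=cv2.INTER_CUBIC)[:300]
cr=[crop(A,120,140),crop(A,325,245),crop(B,305,270),crop(B,215,125)]
cv2.imwrite("pics/c.png",np.vstack([np.hstack(cr[:2]),np.hstack(cr[2:])]))
print("gear hub",ray(a,161,171,.056),ray(b,355,307,.056))
print("drive",ray(a,391,295,.088),ray(b,253,149,.088)); print("tip",ray(a,359,279,.108),ray(b,263,155,.108))
w=shot("wrist"); print(-w["R"].T@w["t"].ravel(),w["R"])
```

```text
gear hub [ 0.49893579 -0.28329888  0.056     ] [ 0.48635445 -0.29156422  0.056     ]
drive [0.47099751 0.29035338 0.088     ] [0.47426404 0.28528687 0.088     ]
tip [0.48730247 0.22828951 0.108     ] [0.4812533  0.22262279 0.108     ]
[0.17164651 0.55345725 0.37369771] [[ 4.08740352e-01  9.12650395e-01 -7.62284545e-04]
 [ 8.75965998e-01 -3.92076147e-01  2.80997980e-01]
 [ 2.56154044e-01 -1.15522949e-01 -9.59708057e-01]]
```

View pics/c.png

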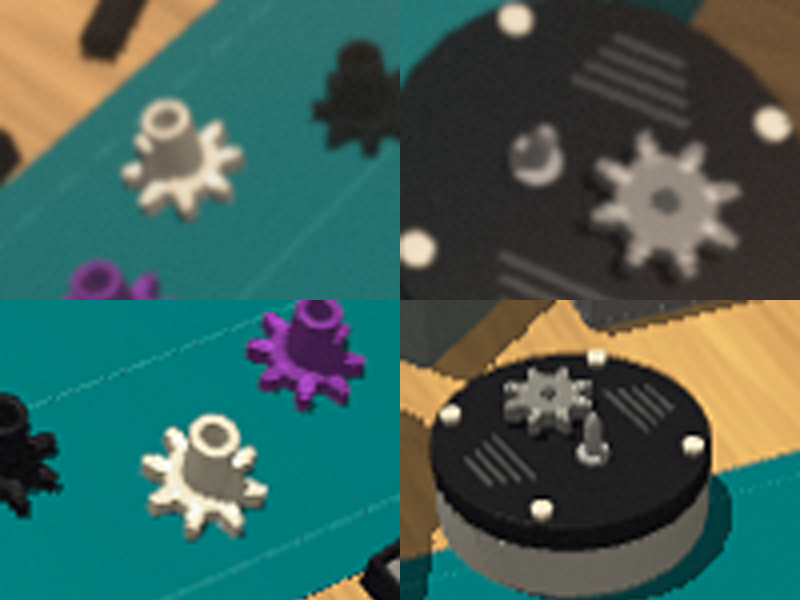

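Scene and side agree to roughly 1 cm. I'll move above the gearbox for a close wrist look.

Call:
{"name": "carry_out", "arguments": {
  "steps": [
    [1,-0.02,0.04,0,0,0,0],
    [1,-0.025,0.05,0,0,0,0],
    [1,-0.025,0.052,0,0,0,0],
    [1,-0.025,0.052,0,0,0,0],
    [1,-0.025,0.052,0,0,0,0],
    [1,-0.025,0.052,0,0,0,0],
    [1,-0.025,0.052,0,0,0,0],
    [1,0,0,0,0,0,0],
    [1,0,0,0,0,0,0],
    [1,0,0,0,0,0,0]
  ]
}}

```text
clock: 1.5
tcp_pos: [0.4842, 0.2272, 0.2503]
orientation: [-0.0, 0.839, 0.544, -0.0]
wrist_force: [-0.7, 0.1, -0.2]
finger_gap: 0.0856
```

Run:
```python
from h import *
w=shot("wrist","pics/d.png"); np.savez("d.npz",**w); s=env.get_state(); print(s["clock"],s["tcp_pos"],s["orientation"],s["joint_pos"])
print(proj(w,[[.484,.226,.108],[.472,.288,.088]]))
```

```text
1.55 [0.48423705 0.22735807 0.25037963] [-1.17930436e-04  8.38874769e-01  5.44324450e-01 -1.80454470e-05] [ 2.88743002e-01  2.35362188e-01 -5.83279180e-02  1.27720757e+00
  2.16013237e-04  7.08372109e-01]
[[276.46094007 200.03419127]
 [333.28265295 156.02366386]]
```

View pics/d.png

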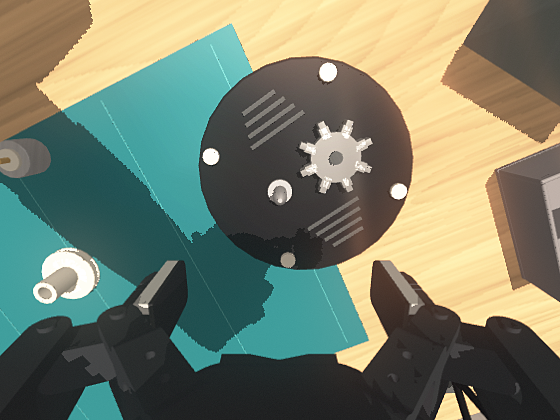

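The wrist view shows the axle tip at about (280,197), its shoulder centred at (280,191) and the drive gear centre at (336,158). Next I'll fit the centre and tooth phase numerically.

```bash
cat > fit.py <<'E'
from h import *
from scipy.optimize import minimize
def rect(c,cx,cy,z,half=.05,n=400):
    g=np.linspace(-half,half,n); X,Y=np.meshgrid(cx+g,cy+g)
    uv=proj(c,np.stack([X,Y,0*X+z],-1)).astype(np.float32).reshape(n,n,2)
    return cv2.remap(c["color"],uv[...,0],uv[...,1],cv2.INTER_LINEAR)   # row=y, col=x, n/(2half) px per m
def toothpoly(cx,cy,ph):
    P=[]
    for k in range(8):
        a=ph+k*np.pi/4
        for r,w in((.023,-.00475),(.035,-.00325),(.035,.00325),(.023,.00475)):
            P.append((cx+r*np.cos(a)-w*np.sin(a),cy+r*np.sin(a)+w*np.cos(a)))
    return np.array(P)
def fitgear(mask,cx,cy,half=.05):   # mask float rect image centred at cx,cy; maximise in-mean minus ring-mean
    n=mask.shape[0]; s=n/(2*half); m=cv2.GaussianBlur(mask.astype(np.float32),(0,0),3)
    def cost(p):
        I=np.zeros((n,n),np.float32)
        q=((toothpoly(p[0],p[1],p[2])+half)*s*16).astype(np.int32)
        cv2.fillPoly(I,[q],1,shift=4); I=cv2.GaussianBlur(I,(0,0),3)
        return float(((I-m)**2).mean())
    best=min((minimize(cost,[0,0,a],method="Nelder-Mead",options=dict(initial_simplex=[[0,0,a],[.004,0,a],[0,.004,a],[0,0,a+.12]])) for a in np.radians([0,11,22,34])),key=lambda r:r.fun)
    p=best.x; return cx+p[0],cy+p[1],np.degrees(p[2])%45,best.fun
E
python3 - <<'E'
from fit import *
w=dict(np.load("d.npz"))
print("axle tip",ray(w,280,197,.107),"shoulder",ray(w,280,191,.074))
c=ray(w,336,158,.088); I=rect(w,c[0],c[1],.088); g=I.min(2)
r=fitgear(g>95,c[0],c[1]); print("drive",c,r)
O=cv2.cvtColor(I,cv2.COLOR_RGB2BGR); q=((toothpoly(r[0]-c[0],r[1]-c[1],np.radians(r[2]))+.05)*4000).astype(int)
cv2.polylines(O,[q],True,(0,0,255),1)
# axle rectified at shoulder height
a=ray(w,280,191,.074); J=cv2.cvtColor(rect(w,a[0],a[1],.074,.025),cv2.COLOR_RGB2BGR)
cv2.imwrite("pics/e.png",np.hstack([O,J]))
E
```

```text
axle tip [0.4829828  0.22987319 0.107     ] shoulder [0.48511536 0.22911432 0.074     ]
drive [0.47468325 0.28961832 0.088     ] (np.float64(0.4736796743378026), np.float64(0.28937260787840147), np.float64(1.9560590534803617), np.float64(0.02898710034787655))
```

View pics/e.png

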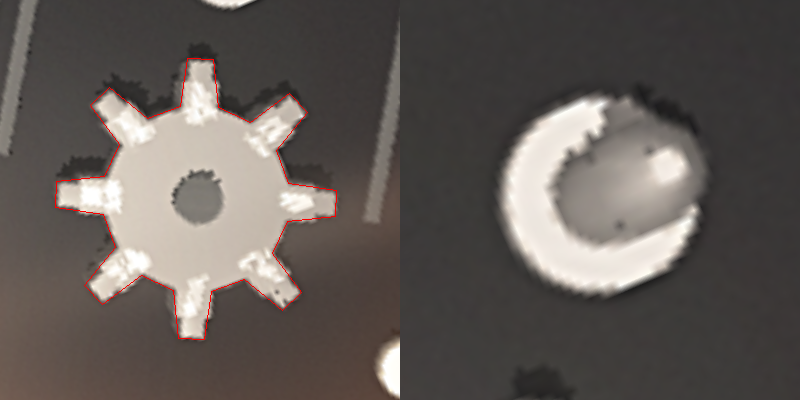

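The fit is good: drive gear at (0.4737, 0.2894), phase 2.0°, and axle at (0.4851, 0.2286). Their distance is 61.8 mm, as expected. The white gear needs a tooth phase of about 42° (mod 45). Now I'll go over the white gear.

Call:
{"name": "carry_out", "arguments": {
  "steps": [
    [1,-0.04,0.018,0,0,0,0],
    [1,-0.05,0.0235,0,0,0,0],
    [1,-0.052,0.0245,0,0,0,0],
    [1,-0.053,0.025,0,0,0,0],
    [1,-0.053,0.025,0,0,0,0],
    [1,-0.053,0.025,0,0,0,0],
    [1,-0.053,0.025,0,0,0,0],
    [1,-0.053,0.025,0,0,0,0],
    [1,-0.06,0.027,0,0,0,0],
    [1,0,0,0,0,0,0],
    [1,0,0,0,0,0,0],
    [1,0,0,0,0,0,0]
  ]
}}

```text
clock: 3.05
tcp_pos: [0.4931, -0.2838, 0.2505]
orientation: [-0.0, 0.839, 0.544, 0.0]
wrist_force: [-0.0, 0.5, 1.0]
finger_gap: 0.0854
```

Run:
```python
from h import *
w=shot("wrist","pics/f.png"); np.savez("f.npz",**w); s=env.get_state(); print(s["clock"],s["tcp_pos"],s["orientation"],s["joint_pos"])
```

```text
3.1 [ 0.49318407 -0.28389784  0.25057238] [-4.68104828e-05  8.38745185e-01  5.44524105e-01  1.03247344e-04] [-6.63479975e-01  3.01495592e-01  3.05211170e-02  1.29984317e+00
  2.25722059e-04 -2.44326901e-01]
```

View pics/f.png

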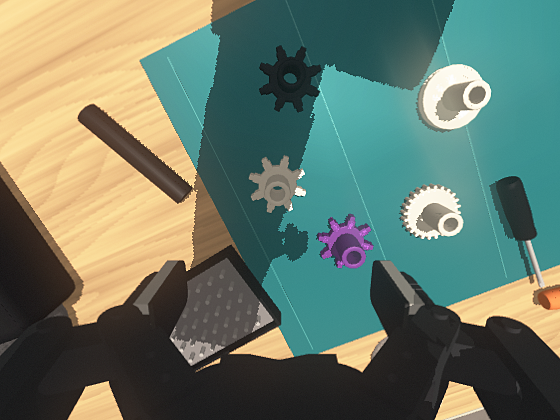

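The coarse white gear is at (277,184), half in shadow, with its hub top at about (278,191). The purple look-alike is close by at (345,245).

Run:
```python
from fit import *
w=dict(np.load("f.npz"))
print("hub top",ray(w,278,191,.056)," purple hub",ray(w,353,256,.056),"purple base",ray(w,345,241,.01))
c=ray(w,277,184,.014); I=rect(w,c[0],c[1],.014).astype(int)
m=(I[...,0]>0.8*I[...,1])&(I.sum(2)>150)
r=fitgear(m,c[0],c[1]); print("gear",c,r)
O=cv2.cvtColor(I.astype(np.uint8),cv2.COLOR_RGB2BGR); q=((toothpoly(r[0]-c[0],r[1]-c[1],np.radians(r[2]))+.05)*4000).astype(int)
cv2.polylines(O,[q],True,(0,0,255),1)
cv2.imwrite("pics/g.png",np.hstack([O,cv2.cvtColor((m*255).astype(np.uint8),cv2.COLOR_GRAY2BGR)]))
```

```text
hub top [ 0.49713088 -0.28547946  0.056     ]  purple hub [ 0.59889108 -0.23934661  0.056     ] purple base [ 0.59993862 -0.23917434  0.01      ]
gear [ 0.49787582 -0.28712749  0.014     ] (np.float64(0.49812517526085753), np.float64(-0.28731648438088164), np.float64(3.774305075015131), np.float64(0.008689574897289276))
```

View pics/g.png

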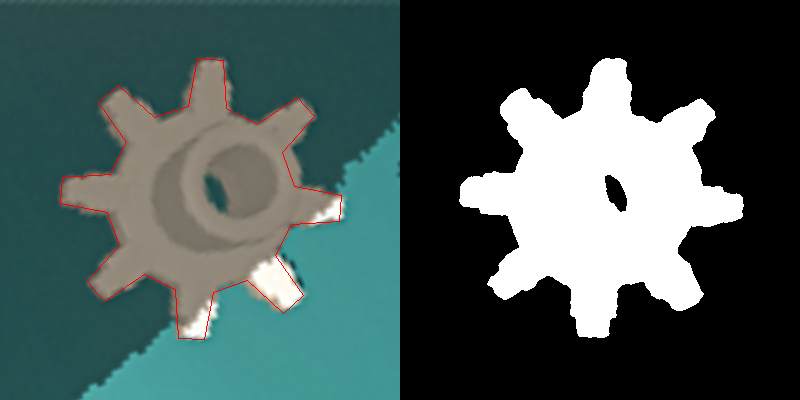

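Gear pose: (0.4975, -0.2868), phase 3.8°. So it needs about a -7° world turn at the axle. Descending to grip the hub.

Call:
{"name": "carry_out", "arguments": {
  "steps": [
    [1,-0.001,0.005,0.02,0,0,0],
    [1,0,0,0.045,0,0,0],
    [1,0,0,0.045,0,0,0],
    [1,0,0,0.04,0,0,0],
    [1,0,0,0.03,0,0,0],
    [1,0,0,0.02,0,0,0],
    [1,0,0,0.0085,0,0,0],
    [1,0,0,0,0,0,0],
    [1,0,0,0,0,0,0],
    [-1,0,0,0,0,0,0],
    [-1,0,0,0,0,0,0],
    [-1,0,0,0,0,0,0],
    [-1,0,0,0,0,0,0],
    [-1,0,0,0,0,0,0],
    [-1,0,0,0,0,0,0],
    [-1,0,0,0,0,0,0]
  ],
  "grip_force": 50
}}

```text
clock: 5.1
tcp_pos: [0.4972, -0.289, 0.0423]
orientation: [0.0, 0.839, 0.543, 0.0]
wrist_force: [-1.4, -0.2, 5.4]
finger_gap: 0.0268
```

Call:
{"name": "carry_out", "arguments": {
  "steps": [
    [-1,0,0,-0.02,0,0,0],
    [-1,0,0,-0.045,0,0,0],
    [-1,0,0,-0.05,0,0,0],
    [-1,0,0,-0.05,0,0,0],
    [-1,0,0,-0.045,0,0,0],
    [-1,0.037,-0.018,0,0,0,0],
    [-1,0.05,-0.024,0,0,0,0],
    [-1,0.05,-0.024,0,0,0,0],
    [-1,0.05,-0.024,0,0,0,0],
    [-1,0.05,-0.024,0,0,0,0],
    [-1,0.05,-0.024,0,0,0,0],
    [-1,0.05,-0.024,0,0,0,0],
    [-1,0.05,-0.024,0,0,0,0],
    [-1,0.05,-0.024,0,0,0,0],
    [-1,0.03,-0.013,0,0,0,0],
    [-1,0,0,0,0,0,0.06],
    [-1,0,0,0,0,0,0.06],
    [-1,0,0,0,0,0,0],
    [-1,0,0,0,0,0,0],
    [-1,0,0,0,0,0,0]
  ]
}}

```text
clock: 7.6
tcp_pos: [0.4848, 0.2284, 0.2517]
orientation: [-0.0, 0.871, 0.492, -0.0]
wrist_force: [0.6, -0.2, -0.5]
finger_gap: 0.0272
```

Run:
```python
from h import *
w=shot("wrist","pics/h.png"); np.savez("h1.npz",**w); a=shot("scene","pics/h_s.png");b=shot("side"); np.savez("hb.npz",**b); np.savez("ha.npz",**a)
s=env.get_state(); print(s["clock"],s["tcp_pos"],s["orientation"],s["joint_pos"],s["wrist_force"])
A=w["color"][90:330,140:420]; 
u,v=proj(a,[s["tcp_pos"]])[0].astype(int); B=a["color"][v-40:v+100,u-80:u+80]
u,v=proj(b,[s["tcp_pos"]])[0].astype(int); print(u,v); C=b["color"][max(v-40,0):v+100,u-80:u+80]
R=lambda I:cv2.resize(I,(400,350))[...,::-1]
cv2.imwrite("pics/i.png",np.hstack([R(A),R(C)]))
```

```text
7.75 [0.48479826 0.22846644 0.25182538] [-1.35608714e-05  8.70551506e-01  4.92077302e-01  5.70006795e-05] [ 2.90533814e-01  2.36665742e-01 -5.30953050e-02  1.28093015e+00
  5.17611883e-05  8.32381463e-01] [-0.5869377   0.16525894 -1.22392592]
262 110
```

View pics/i.png

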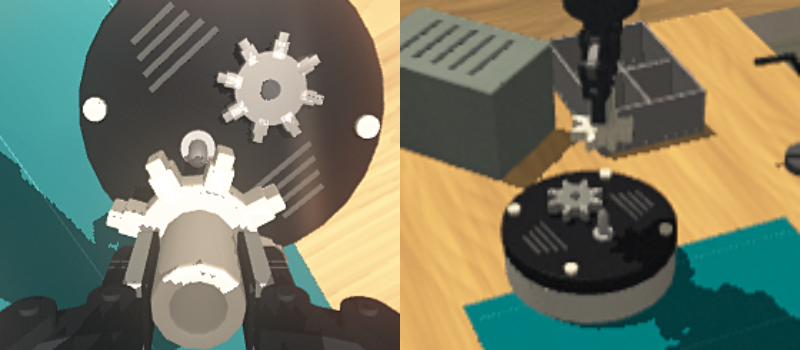

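The gear is gripped upright. I'll check its place in the hand from the visible tooth tips and hub top.

Run:
```python
from fit import *
w=dict(np.load("h1.npz")); 
f=lambda x,y:(140+x*.7,90+y*240/350)
print("hub top",ray(w,*f(200,308),.266))
T=[((147,160),(166,150)),((212,148),(235,150)),((275,188),(286,202)),((113,203),(107,222))]
M=[np.mean([ray(w,*f(*p),.224)[:2] for p in t],0) for t in T]
from scipy.optimize import least_squares
M=np.array(M)
def res(p):
    d=M-p[:2]; a=np.arctan2(d[:,1],d[:,0])-p[2]; k=np.round(a/(np.pi/4))
    A=p[2]+k*np.pi/4
    return (d-.0348*np.c_[np.cos(A),np.sin(A)]).ravel()
r=min((least_squares(res,[.485,.228,np.radians(q)]) for q in(0,10,20,30)),key=lambda r:r.cost)
print(r.x[:2],np.degrees(r.x[2])%45,np.abs(r.fun).max())
```

```text
hub top [0.48615468 0.22903331 0.266     ]
[0.48448447 0.2297856 ] 42.35562918852948 0.0016062827802759082
```

Gear centre ≈ (0.485, 0.229) and phase 42.4°, both on target. Descending to just over the tip, then slowly.

Call:
{"name": "carry_out", "arguments": {
  "steps": [
    [-1,0,0,0.02,0,0,0],
    [-1,0,0,0.03,0,0,0],
    [-1,0,0,0.025,0,0,0],
    [-1,0,0,0.014,0,0,0],
    [-1,0,0,0,0,0,0],
    [-1,0,0,0.006,0,0,0],
    [-1,0,0,0.006,0,0,0],
    [-1,0,0,0.006,0,0,0],
    [-1,0,0,0.006,0,0,0],
    [-1,0,0,0,0,0,0],
    [-1,0,0,0,0,0,0]
  ],
  "grip_force": 50
}}

```text
clock: 9.12
tcp_pos: [0.4848, 0.2286, 0.1388]
orientation: [-0.0, 0.871, 0.492, 0.0]
wrist_force: [0.8, 0.0, -0.6]
finger_gap: 0.0268
```

No contact force; the gear is over the axle and just above the drive teeth. Continuing in small steps.

Call:
{"name": "carry_out", "arguments": {
  "steps": [
    [-1,0,0,0.004,0,0,0],
    [-1,0,0,0.004,0,0,0],
    [-1,0,0,0.004,0,0,0],
    [-1,0,0,0,0,0,0],
    [-1,0,0,0,0,0,0]
  ]
}}

```text
clock: 9.75
tcp_pos: [0.4848, 0.2286, 0.1268]
orientation: [-0.0, 0.871, 0.492, 0.0]
wrist_force: [0.0, 0.3, -0.6]
finger_gap: 0.027
```

Underside at about 84.5 mm, below the drive-gear top with no force, so the teeth are in mesh. Lowering to the seat.

Call:
{"name": "carry_out", "arguments": {
  "steps": [
    [-1,0,0,0.003,0,0,0],
    [-1,0,0,0.003,0,0,0],
    [-1,0,0,0.003,0,0,0],
    [-1,0,0,0.001,0,0,0],
    [-1,0,0,0,0,0,0],
    [-1,0,0,0,0,0,0]
  ]
}}

```text
clock: 10.5
tcp_pos: [0.4848, 0.2287, 0.1169]
orientation: [-0.0, 0.871, 0.492, 0.0]
wrist_force: [0.0, 0.8, -1.2]
finger_gap: 0.0272
```

Call:
{"name": "carry_out", "arguments": {
  "steps": [
    [0.1,0,0,0,0,0,0],
    [0.3,0,0,0,0,0,0],
    [0.3,0,0,0,0,0,0],
    [0.3,0,0,0,0,0,0],
    [0.3,0,0,0,0,0,0],
    [0.3,0,0,-0.015,0,0,0],
    [0.3,0,0,-0.03,0,0,0],
    [0.3,0,0,-0.04,0,0,0],
    [0.3,0,0,-0.04,0,0,0],
    [0.3,0,0,-0.02,0,0,0],
    [0.3,0,0,0,0,0,0],
    [0.3,0,0,0,0,0,0]
  ]
}}

```text
clock: 12.0
tcp_pos: [0.4844, 0.2285, 0.2613]
orientation: [-0.0, 0.871, 0.492, -0.0]
wrist_force: [-0.1, 0.1, -1.5]
finger_gap: 0.0554
```

Run:
```python
from h import *
w=shot("wrist"); np.savez("j.npz",**w); b=shot("side"); np.savez("jb.npz",**b)
R=lambda I:cv2.resize(I,(400,350),interpolation=cv2.INTER_CUBIC)[...,::-1]
cv2.imwrite("pics/j.png",np.hstack([R(w["color"][90:330,140:420]),R(b["color"][110:215,200:320])]))
for n,c in(("w",w),("side",b)): print(n,"pred hub top",proj(c,[[.4851,.2287,.130],[.4851,.2287,.088]]))
```

```text
w pred hub top [[278.32872647 203.68541695]
 [278.34797643 192.25158616]]
side pred hub top [[263.33029677 147.35396171]
 [263.51831621 158.92890248]]
```

View pics/j.png

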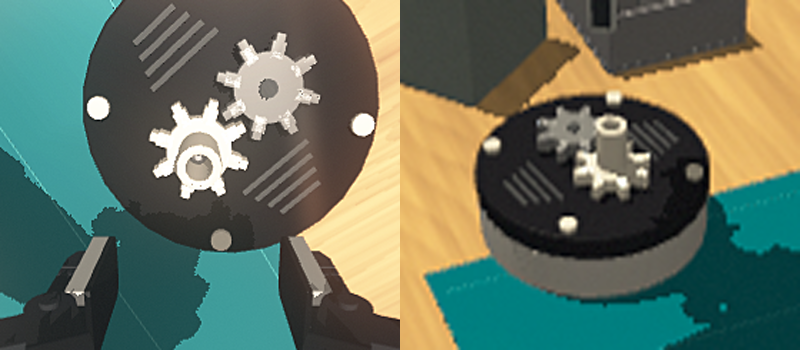

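The gear is on the axle with its teeth in mesh. The hub top shows at wrist (278,205) and side (263.6,147), against predictions of (278,204) and (263,147) for a fully seated gear. Handing in.

```bash
python3 -c "
from workcell import env
print(env.hand_in())"
```

```text
the job is handed in; nothing more can be done
None
```

The coarse white gear is on the axle with its teeth in mesh with the drive gear. I released it, backed the arm off and handed the job in at about 12 s; the hand-in gave no verdict.

- **How it went:** I located the axle, drive gear and white gear in the camera images and gripped the hub. Turning the gear about 7° lined up its teeth before I lowered it, so no rocking was needed. Measured wrist force stayed at about 1 N on the way down.
- **Seating:** before release, the gear's underside was about 74.6 mm up by tool height, against the 74 mm seat. After release, the hub top was within about 1.5 pixels of where a fully seated gear should appear, in both the wrist and side views. The teeth were visibly interleaved.
- **Fine-toothed gear and look-alikes:** the arm never went near them except the purple look-alike, which it cleared. I did not take a final picture to confirm they hadn't moved.

No check failed. The only disagreement was the first rough estimates from the scene and side cameras. They differed by up to about 15 mm, and I replaced them with close-up wrist measurements before moving in.

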